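# Set the bag sealer's seal-time dial by counting clicks

## Robot

A 6-joint arm with a two-finger parallel gripper is mounted at the origin on the work surface; the furniture and walls round the work are solid. World frame = base frame: x ahead of the robot, y to its left, z up, the work surface at z = 0. Lengths are in mm, angles in rad, forces in N, time in s.
With the tool pointing down it reaches from about 350 to 875 mm from the base axis. Payload 4.2 kg.
Tool frame: the origin (TCP) lies at the very end of the fingers, on their centre line; the grasp point (between the pads) lies 19 mm behind it (arm.pinch_z is the distance from the TCP to the grasp point, in mm); x points along the fingers, y is the direction in which the jaws open and shut, and the axes are right-handed (so a half turn about x gives the same grasp; the last joint's range is limited). The gripper opens to 85 mm and grips with 20 to 120 N. Pads are 22 mm wide; open, the fingers measure 114 mm over their backs; the gripper's body (76 mm by 85 mm) begins 54 mm behind the grasp point. The pads swing forward as they close: fully open they stand 13 mm farther back than shut.
Start: joints at [-0.917, 0.385, 0.008, 0, -1.194, -0.259], TCP at [240.403, -576.893, 231.312] pointing down, gripper open.
Joint ranges: [-3.14, 3.14], [-1.21, 2.06], [-1.07, 1.41], [-3.16, 2.05], [-2.99, -0.16], [-3.1, 3.1]. Speed limits (rad/s): [2.79, 2.79, 3.14, 3.14, 3.14, 3.14].

## Interface

Orientations are given as a unit quaternion [x, y, z, w].
In Python, from bench import arm gives the robot as it stands.
- The arm moves only by the tool drive_tool, never from a script. Its argument "motion" is a list of rows, each a list of 4 numbers: the shift along the tool's x, y, z in mm, then the turn about the tool's x in degrees. In form: [[dx, dy, dz, spin], ...]. A call has 1 to 10 rows; each row shifts and turns the commanded pose from where the row before left it, along the tool's axes as they then stand; what a row does not reach is not made up. A row lasts 1/12 s, in which the tool goes at most 41.7 mm and 7.16 degrees, less where a joint would pass 70% of its speed; a pose out of reach is approached as far as the arm can. A call with a gripper value outside its range is refused whole. "grip" is the finger opening in mm, from 0 to 85.4, set as the call begins (left out, the last holds). The fingers move at their own pace and stop on an object; the grip force is fixed at half the most. Time passes only in rows, so rows that do not move let the fingers close. It gives the time, the measured TCP pose, the force and the opening at its end, in the units of the state.
- arm.read_state(): the state, without advancing time (a new reading comes with each control period).
- arm.get_image(name): name is "side" or "top" or "wrist"; returns the picture (384x512x3 uint8, red, green, blue); there is no depth.
- arm.calibration(name): a dict with "K" (3x3 intrinsics, pixels), "eye" and "attitude" of the camera in the world; the wrist camera has in their place "T_tool_cam" (4x4, takes a point from camera to tool coordinates, whose origin is the TCP and whose axes are the tool frame's). Camera axes: x right, y up, looking along -z (the intrinsics and any distortion apply to the point x, -y, -z); pixel columns grow to the right and rows downward; lengths in mm; the calibration is good to about 2 mm. A picture is of the moment at which its call begins: read the wrist's pose just before it. calibration takes no time and is no camera call.
- arm.job_done(): hands the job in, once; it reports no verdict.
The state is a dict: "clock": time; "joints": joint angles; "joint_vel": joint speeds; "joint_efforts": joint torques, N m; "position": TCP position; "ee_rot": TCP orientation; "contact_force": force on the tool from outside, world axes, zero at the start; "wrist_torque": the same for the moment, N m; "gripper_width": finger opening in mm.
Only numpy, scipy, OpenCV 4.12 (cv2) and the standard library are available. Lean on these libraries where they do the work, as an engineer would, in place of code of your own. Each camera call takes 0.05 s, during which the arm holds its last target. There are 200 camera calls.

## Task

Get the bag sealer ready for the thick foil bags. Lift the loose blue wash-down cap off the seal-time dial on the sloping panel and stand it, mouth down, in the round holder on the shelf at the sealer's side. The figures on the dial have worn away, so then turn the dial anticlockwise as far as its end stop, easing it up to the stop without forcing it, and from there clockwise exactly five clicks; leave it resting in the fifth click. Do not disturb the date stamp standing at the sealer's other end.

Things in the scene. Friction and masses are not known exactly. Their poses are not given: they have to be found in the camera images.
- sealer: White tabletop bag sealer, fixed, 170 mm deep (x), 460 wide (y). Origin: underside centre, on the table; x to its back, y to its left, z up. Its left part is the control box (y 50 to 160 mm) with a dark panel sloping to the front. Right of it: jaw block 77 mm high, upper jaw fixed open at x 25 to 59 mm, hinge cheeks y 7 to 37 mm, 121 mm high. Left of it: level steel shelf with the cap's holder.
- dial_base (a point): Where the dial's axis meets the sloping panel: (0, 105, 72) mm in the sealer's frame. z: the dial's axis, square to the panel, pointing out of it and tilted 0.436 rad (25 deg) from vertical toward the sealer's front (-x); x up the slope; y to the sealer's left. An aluminium collar round it, 6 mm high, inner diameter 71, outer 78 mm, locates the cap.
- dial_grip (a point): Grip point of the black dial, on its axis 31 mm above the panel. Skirt 52 mm wide, 8 mm high; across it a bar 48 mm long, 14 thick, from 8 to 35 mm above the panel; grasp the 14 mm. Turns with it: z out of the panel, x along the bar, away from its white-lined end, y across. The switch behind was refitted at an unknown angle: how the bar points does not tell the click. Starts 2 to 4 clicks from the stop.
- end_stop (a joint): Hidden cushion that ends the dial's anticlockwise travel (looking at the panel). rad: 0 untouched, about -0.015 when the dial rests home at its stop, lower when pressed: 0.5 N m turns the dial 0.08 rad farther; below -0.25 it is being forced. 8 clicks of 0.524 rad (30 deg) each; the detent resists with up to 0.25 N m, past half-way pulls into the next click; let go, the dial rests in a click.
- contact (a joint): Hidden contact plunger of the rotary switch, m: the dial's cam lifts it about 0.0027 while the dial rests in the fifth click clockwise from its stop; 0 in every other click.
- cap_centre (a point): Loose blue cap, 50 to 100 g: cup, mouth down, outer diameter 66 mm, 42 mm high, wall 3 mm, on top an upright grip fin 46 mm long, 12 thick, 28 high (top 69 mm over the rim). At first over the dial, rim on the panel inside the collar, tilted with it; lift 50 mm along the dial's axis to clear the knob. Origin: on its axis, 35 mm above its rim; z to the fin, x along the fin; grip the fin 27 mm above it.
- holder_floor (a point): Centre of the floor of the cap's holder, at the height where the cap's rim rests: grey ring lip, inner diameter 74 mm, outer 81 mm, 10 mm high, on the level steel shelf at the sealer's left side, at (0, 210, 36) mm in the sealer's frame. Axes as the sealer's. The cap may stand in it at any yaw.
- stamp: Bystander: black date stamp standing on its foot, 36 x 62 mm, 97 mm high, loose. Origin: centre of its underside.
There are look-alikes about, which are no part of the job. Leave any black look-alike of the part that bears cap_centre alone.

How it is judged:
By the outcome, as a careful person would: the job done as asked, in the order asked, and still so for the second after the job is handed in, with the robot touching nothing.
It also fails if it takes over 72 s, if anything falls off the work surface, if the arm or the gripper's body presses on something with over 40 N, if the wrist force passes 120 N, or if a joint passes its speed limit or range.

## Working session

There is one attempt and no reset: what is moved stays moved. The work goes in short steps, Python scripts to look and compute and a tool call to move; the robot and the scene stay as the last step left them, time stands still between calls to the robot, and variables do not carry over. Pictures are saved under pics/ and viewed, about 8 in all and at most 12, crops included, and the job is handed in when it is done.

Besides the shell and the picture viewer there is one more tool, called after "Call:" by a JSON object that holds its "name" and its "arguments". drive_tool: Moves the arm, as the interface text tells. Its arguments: {"type":"object","properties":{"motion":{"type":"array"},"grip":{"type":"number"}},"required":["motion"]}

```bash
ls; mkdir -p pics; python3 - <<'E'
from bench import arm
import cv2,numpy as np
print(arm.read_state())
for n in("side","top","wrist"):
    c=arm.calibration(n); print(n,{k:np.round(v,4).tolist() if not isinstance(v,str) else v for k,v in c.items()})
a=[arm.get_image(n) for n in("side","top")]
for n,i in zip(("side","top"),a): cv2.imwrite(f"pics/{n}0.png",i[:,:,::-1])
E
```

```text
pics
{'clock': 0.0, 'joints': array([-9.17363462e-01,  3.85562283e-01,  6.62673786e-03, -5.22187322e-04,
       -1.19396623e+00, -2.58602991e-01]), 'joint_vel': array([ 8.43727568e-04, -2.01320584e-03, -1.09257782e-04,  6.43264818e-04,
       -2.21159850e-05,  1.44519604e-04]), 'joint_efforts': array([-3.13798428e-04, -3.92288804e+01,  1.88395053e+01,  4.18612406e+00,
       -4.66976737e-03,  1.12224930e-05]), 'position': array([ 240.21204252, -576.36969035,  230.2150234 ]), 'ee_rot': array([-0.13787772,  0.69355926,  0.1393655 ,  0.69321176]), 'contact_force': array([ 0.77359884, -0.48484965,  0.27911316]), 'wrist_torque': array([-0.02515813, -0.02147049, -0.03827721]), 'gripper_width': 85.22961172105485}
side {'K': [[384.485, 0.0, 257.5527], [0.0, 384.485, 194.3263], [0.0, 0.0, 1.0]], 'eye': [111.758, 878.3747, 795.8504], 'attitude': [-0.0519, 0.4423, 0.8879, -0.1152]}
top {'K': [[435.8241, 0.0, 256.3122], [0.0, 435.8241, 197.1615], [0.0, 0.0, 1.0]], 'eye': [226.063, -20.5028, 1368.7819], 'attitude': [0.0345, -0.0415, -0.7, 0.712]}
wrist {'K': [[274.88, 0.0, 255.6104], [0.0, 274.88, 192.1105], [0.0, 0.0, 1.0]], 'T_tool_cam': [[-0.0004, 0.3005, -0.9538, -143.2327], [1.0, 0.0001, -0.0004, -0.1288], [0.0, -0.9538, -0.3005, -75.4605], [0.0, 0.0, 0.0, 1.0]]}
```

View pics/top0.png

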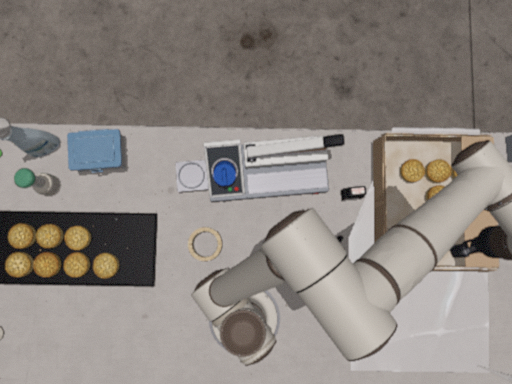

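View pics/side0.png

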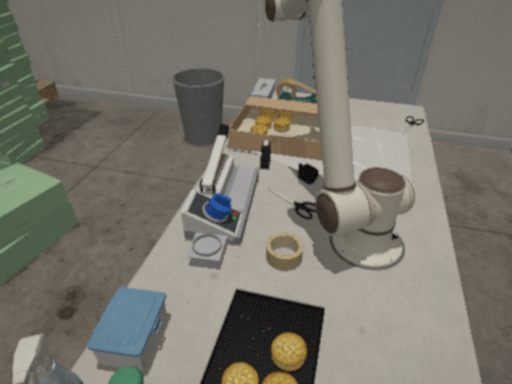

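```bash
cat > h.py <<'E'
from bench import arm
import cv2,numpy as np
from scipy.spatial.transform import Rotation as R
def cam(name,st=None):
    c=arm.calibration(name)
    if name=="wrist":
        T=np.eye(4);T[:3,:3]=R.from_quat(st["ee_rot"]).as_matrix();T[:3,3]=st["position"]
        T=T@np.array(c["T_tool_cam"]);return np.array(c["K"]),T[:3,3],T[:3,:3]
    return np.array(c["K"]),np.array(c["eye"]),R.from_quat(c["attitude"]).as_matrix()
def ray(C,px):
    K,e,A=C
    d=np.linalg.inv(K)@[px[0],px[1],1.]
    return e,A@[d[0],-d[1],-d[2]]
def onz(C,px,z):
    e,d=ray(C,px);return e+d*(z-e[2])/d[2]
def onplane(C,px,p0,n):
    e,d=ray(C,px);return e+d*(np.dot(p0-e,n)/np.dot(d,n))
def proj(C,p):
    K,e,A=C
    q=A.T@(np.asarray(p,float)-e);q=K@[q[0],-q[1],-q[2]];return q[:2]/q[2]
def tri(rs):
    M=np.zeros((3,3));b=np.zeros(3)
    for e,d in rs:
        d=d/np.linalg.norm(d);P=np.eye(3)-np.outer(d,d);M+=P;b+=P@e
    return np.linalg.solve(M,b)
E
python3 - <<'E'
from h import *
np.set_printoptions(precision=1,suppress=True)
T=cam("top");S=cam("side")
for n,px,z in [("holder",(191,175.5),46),("cap",(224,173),130),("stamp",(353,193),97),("boxFL",(210,199),0),("FR",(327,192),70)]: print(n,onz(T,px,z))
print("side holder",onz(S,(208.5,245),46))
for n,C in(("top",T),("side",S)):
    im=cv2.imread(f"pics/{n}0.png");h=cv2.cvtColor(im,cv2.COLOR_BGR2HSV)
    m=cv2.inRange(h,(105,170,60),(125,255,255));k,l,s,c=cv2.connectedComponentsWithStats(m)
    for i in range(1,k):
        if s[i,4]>30:print(n,s[i],c[i],onz(C,c[i],115))
s=arm.read_state();print(R.from_quat(s["ee_rot"]).as_matrix())
E
```

```text
holder [432.3 168.8  46. ]
cap [428.2  62.4 130. ]
stamp [ 380.9 -316.5   97. ]
boxFL [365.7 113.2   0. ]
FR [ 385.8 -244.4   70. ]
side holder [425.2 176.1  46. ]
top [214 161  21  25 413] [224.1 173.4] [429.5  62.9 115. ]
side [206 195  24  24 415] [218.3 206.3] [423.2  88.8 115. ]
[[-0.  -0.4  0.9]
 [ 0.   0.9  0.4]
 [-1.   0.  -0. ]]
```

Call:
{"name": "drive_tool", "arguments": {"motion": [[-7, 24, 27], [-7, 24, 27], [-7, 24, 27], [-7, 24, 27], [-7, 24, 27], [-7, 24, 27], [-7, 24, 27], [-7, 24, 27], [-7, 24, 27], [-7, 24, 27]]}}

```text
validation failed for argument at $.mo...
```

Call:
{"name": "drive_tool", "arguments": {"motion": [[-7, 24, 27, 0], [-7, 24, 27, 0], [-7, 24, 27, 0], [-7, 24, 27, 0], [-7, 24, 27, 0], [-7, 24, 27, 0], [-7, 24, 27, 0], [-7, 24, 27, 0], [-7, 24, 27, 0], [-7, 24, 27, 0]]}}

```text
clock: 0.93
position: [397.4, -249.7, 301.4]
ee_rot: [-0.138, 0.693, 0.139, 0.693]
contact_force: [1.3, -0.1, 0.1]
gripper_width: 85.4
```

Call:
{"name": "drive_tool", "arguments": {"motion": [[0, 33, 13, 0], [0, 33, 13, 0], [0, 33, 13, 0], [0, 33, 13, 0], [0, 33, 13, 0], [0, 33, 13, 0], [0, 33, 13, 0], [0, 33, 13, 0], [0, 33, 13, 0], [0, 33, 13, 0]]}}

```text
clock: 1.77
position: [389.6, 104.7, 301.3]
ee_rot: [-0.139, 0.693, 0.139, 0.693]
contact_force: [1.0, 1.1, 0.2]
gripper_width: 85.5
```

Call:
{"name": "drive_tool", "arguments": {"motion": [[0, 0, 0, 6.5], [0, 0, 0, 6.5], [0, 0, 0, 6.5], [0, 0, 0, 0], [0, 0, 0, 0]]}}

```text
clock: 2.18
position: [390.2, 103.1, 301.0]
ee_rot: [-0.02, 0.707, 0.02, 0.707]
contact_force: [0.3, -0.7, 0.2]
gripper_width: 85.2
```

```bash
cat >> h.py <<'E'
def snap(f,name="wrist"):
    s=arm.read_state();i=arm.get_image(name)[:,:,::-1].copy();cv2.imwrite(f"pics/{f}.png",i)
    np.save(f"pics/{f}.npy",s,allow_pickle=True);return s,i
def load(f):
    return np.load(f"pics/{f}.npy",allow_pickle=True).item(),cv2.imread(f"pics/{f}.png")
E
python3 -c "
from h import *
s,i=snap('w1');print(s['clock'],s['position'],s['joints'],R.from_quat(s['ee_rot']).as_matrix().round(3))"
```

```text
2.1833 [390.15990564 103.05838525 301.04519163] [ 6.65223945e-01 -5.63783168e-02 -3.59289971e-01 -2.23937256e-04
 -1.26846793e+00 -2.17854666e+00] [[-0.001 -0.057  0.998]
 [-0.     0.998  0.057]
 [-1.    -0.    -0.001]]
```

View pics/w1.png

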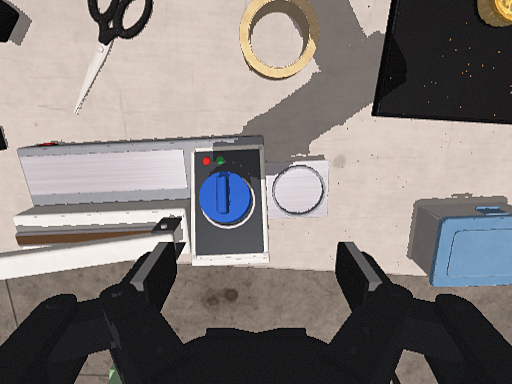

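```bash
python3 - <<'E'
from h import *
s,i=load('w1')
cv2.imwrite('pics/c1.png',cv2.resize(i[130:275,180:335],None,fx=4,fy=4,interpolation=cv2.INTER_CUBIC))
E
```

```text
(no output)
```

View pics/c1.png

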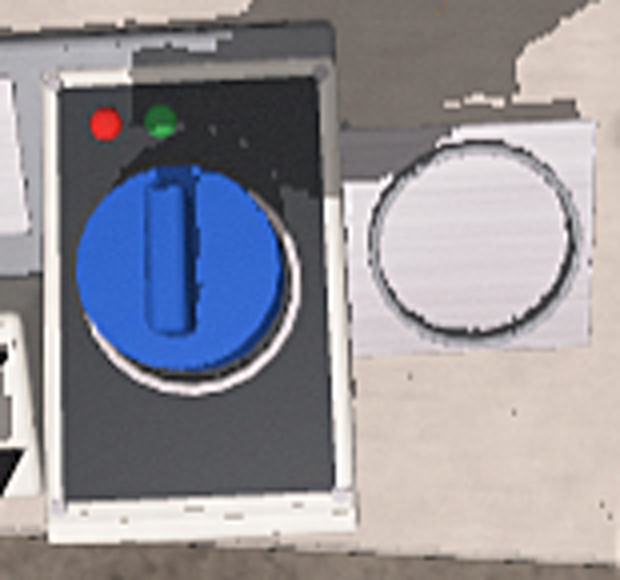

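```bash
python3 - <<'E'
from h import *
np.set_printoptions(precision=1,suppress=True)
s,i=load('w1');C=cam("wrist",s)
f=lambda x,y:(180+x/4-.4,130+y/4-.4)
H=onz(C,f(474,241),46);print("H",H)
a,b=onz(C,f(60,86),40),onz(C,f(318,75),40);c,d=onz(C,f(65,497),108),onz(C,f(335,487),108)
print(a,b,c,d)
for p,q in((a,b),(c,d)):print(np.degrees(np.arctan2(-(q-p)[0],(q-p)[1])))
g,h_=onz(C,f(352,178),36),onz(C,f(590,123),36); k,l=onz(C,f(352,355),36),onz(C,f(590,346),36)
for p,q in((k,l),(h_,l)):print(q-p,np.degrees(np.arctan2(-(q-p)[0],(q-p)[1])))
for yaw in(0,2,4):
    Z=R.from_euler('z',yaw,degrees=True).as_matrix()
    O=H-Z@[0,210,46];O[2]=0
    D=O+Z@[0,105,72];n=Z@[-np.sin(.436),0,np.cos(.436)]
    P=[onplane(C,f(*q),D+69*n-0*n,n) for q in((167,183),(168,333))]
    print(yaw,"O",O,"D",D,"fin",P,(P[0]+P[1])/2,"exp",D+69*n, "len",np.linalg.norm(P[0]-P[1]),"finyaw",np.degrees(np.arctan2(*(P[1]-P[0])[1::-1])))
E
```

```text
H [432.5 170.5  46. ]
[383.6  13.2  40. ] [374.2 107.8  40. ] [514.2  28.1 108. ] [505.  120.8 108. ]
5.719641244255644
5.650289911720555
[-9.3 94.8  0. ] 5.612096139844078
[89.7 12.2  0. ] -82.25354200242573
0 O [432.5 -39.5   0. ] D [432.5  65.5  72. ] fin [array([395. ,  63.5, 130.6]), array([434.7,  66.8, 149.1])] [414.9  65.2 139.9] exp [403.4  65.5 134.5] len 43.965095762282644 finyaw 4.706898158974968
2 O [439.9 -39.4   0. ] D [436.2  65.6  72. ] fin [array([395.4,  63.3, 129.1]), array([435.3,  66.6, 147.7])] [415.3  65.  138.4] exp [407.1  64.5 134.5] len 44.18422454604294 finyaw 4.714103354695319
4 O [447.2 -39.    0. ] D [439.9  65.8  72. ] fin [array([395.8,  63.2, 127.5]), array([435.9,  66.5, 146.3])] [415.8  64.8 136.9] exp [410.8  63.7 134.5] len 44.40003916269262 finyaw 4.717443424532616
```

Call:
{"name": "drive_tool", "arguments": {"motion": [[0, 0, 0, -2], [25, -10, 6, 0], [25, -10, 6, 0], [25, -10, 6, 0], [25, -11.5, 7, 0], [25, 0, 0, 0], [20, 0, 0, 0], [0, 0, 0, 0]], "grip": 40}}

```text
clock: 2.9
position: [416.3, 62.2, 152.6]
ee_rot: [-0.033, 0.709, 0.03, 0.703]
contact_force: [-0.6, -0.1, -0.5]
gripper_width: 40.1
```

```bash
python3 - <<'E'
from h import *
s,i=snap('w2');print(s['position'],s['contact_force'],s['gripper_width'],R.from_quat(s['ee_rot']).as_matrix()[:,2])
C=cam("wrist",s)
for p in([414.5,63.8,135],[432.5,170.5,46]):print(proj(C,p))
cv2.imwrite('pics/c2.png',cv2.resize(i,None,fx=1.5,fy=1.5))
E
```

```text
[416.27696599  62.21746814 152.58490834] [-0.61187174 -0.08200142 -0.54239057] 40.13831355804338 [ 0.99601188  0.08878441 -0.00881316]
[257.91721342 226.97387209]
[364.45160666 215.20787147]
```

View pics/c2.png

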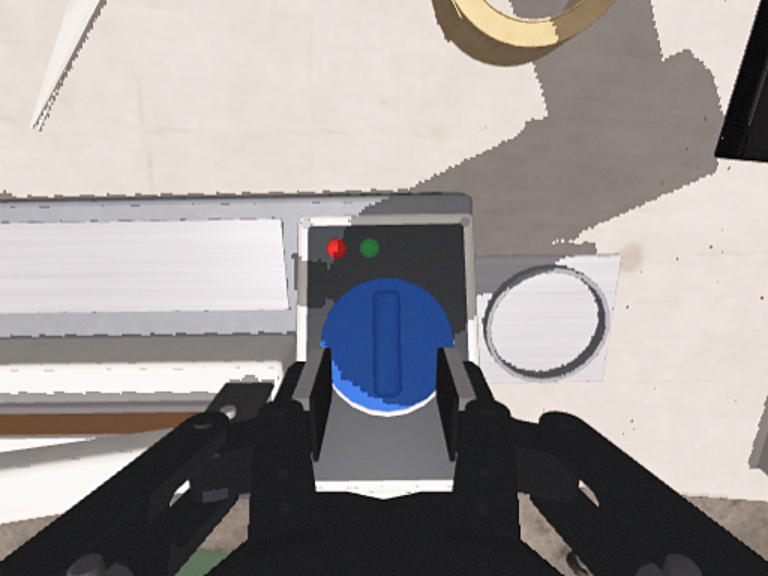

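Call:
{"name": "drive_tool", "arguments": {"motion": [[13, 0.7, 1, 0], [12, 0.7, 1, 0], [12, 0, 1, 0], [0, 0, 0, 0]]}}

```text
clock: 3.28
position: [421.8, 65.6, 119.2]
ee_rot: [-0.032, 0.707, 0.032, 0.706]
contact_force: [-0.1, 0.2, 0.1]
gripper_width: 39.7
```

Call:
{"name": "drive_tool", "arguments": {"motion": [[0, 0, 0, 0], [0, 0, 0, 0], [0, 0, 0, 0], [0, 0, 0, 0], [0, 0, 0, 0], [0, 0, 0, 0], [0, 0, 0, 0]], "grip": 5}}

```text
clock: 3.87
position: [422.9, 65.8, 120.6]
ee_rot: [-0.032, 0.705, 0.032, 0.707]
contact_force: [0.4, -2.4, 7.0]
gripper_width: 10.5
```

Call:
{"name": "drive_tool", "arguments": {"motion": [[-3, 0, -1.4, 0], [-6, 0, -2.8, 0], [-9, 0, -4.2, 0], [-9, 0, -4.2, 0], [-9, 0, -4.2, 0], [-9, 0, -4.2, 0], [-9, 0, -4.2, 0], [-9, 0, -4.2, 0], [0, 0, 0, 0]]}}

```text
clock: 4.62
position: [392.8, 63.4, 184.4]
ee_rot: [-0.031, 0.705, 0.032, 0.708]
contact_force: [-0.4, 0.7, -1.3]
gripper_width: 10.2
```

```bash
python3 - <<'E'
from h import *
s,i=snap('w3');print(s['clock'],s['position'],s['contact_force'],s['gripper_width'])
t=arm.get_image("side")[:,:,::-1]
cv2.imwrite('pics/c3.png',np.hstack([i[120:,120:400],cv2.resize(t[150:282,150:270],(240,264))]))if 0 else cv2.imwrite('pics/c3.png',np.hstack([cv2.resize(i,(400,300)),cv2.resize(t[140:290,140:340],(400,300))]))
E
```

```text
4.6167 [392.76955644  63.4082871  184.43458994] [-0.44836502  0.69020067 -1.29039585] 10.245955550688175
```

View pics/c3.png

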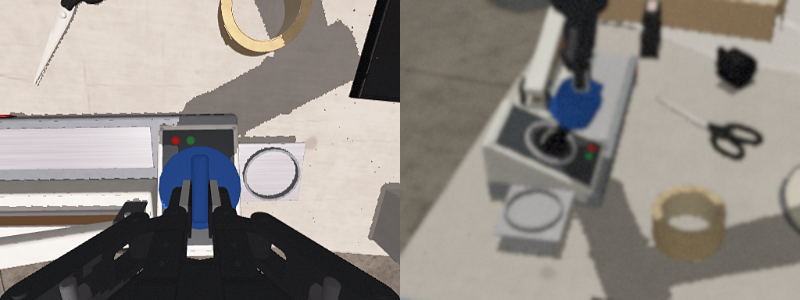

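```bash
python3 - <<'E'
from h import *
np.set_printoptions(precision=1,suppress=True)
s,i=load('w3');C=cam("wrist",s);T=s['position']
Z=R.from_euler('z',5.5,degrees=True).as_matrix()
D=np.array([443,66,72.]);G=np.array([422.5,65.7,120]);
g0=D+55*Z@[-.4226,0,.9063]
for t in(35,25,15,0):
    a=np.radians(t);n=np.array([-np.sin(a),0,np.cos(a)]);x=np.array([np.cos(a),0,np.sin(a)])
    g=T+(g0-G)
    P=lambda u,v,w=0:proj(C,g+Z@(x*u+n*(v-55)+np.array([0,w,0])))
    print(t,"fin top front/back",P(-23,69),P(23,69),"cup front top, rim front",P(-33,42),P(-33,0),"sides",P(0,42,-33),P(0,42,33))
h=cv2.cvtColor(i,cv2.COLOR_BGR2HSV);m=cv2.inRange(h,(105,150,50),(125,255,255));print(cv2.boundingRect(m))
cv2.imwrite('pics/c4.png',cv2.resize(i[160:310,180:330],None,fx=4,fy=4))
E
```

```text
35 fin top front/back [251.7 193.5] [251.9 282.1] cup front top, rim front [252.3 190.9] [253.  206.8] sides [198.8 242.4] [306.1 241.7]
25 fin top front/back [251.6 196.4] [252.  286.2] cup front top, rim front [252.2 185.4] [252.8 193.6] sides [198.9 238.7] [305.9 238. ]
15 fin top front/back [251.5 200.9] [252.1 288.7] cup front top, rim front [252.  181.1] [252.7 180.7] sides [198.9 235. ] [305.9 234.3]
0 fin top front/back [251.4 210.7] [252.3 289.1] cup front top, rim front [251.8 177.4] [252.4 162.7] sides [198.7 229.7] [306. 229.]
(204, 187, 104, 106)
```

View pics/c4.png

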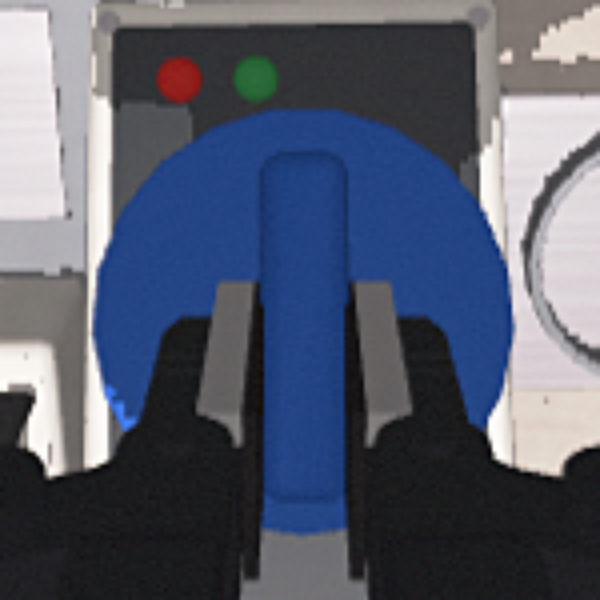

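Call:
{"name": "drive_tool", "arguments": {"motion": [[0, 13, 3.4, 0], [0, 26, 7, 0], [0, 26, 7, 0], [0, 26, 7, 0], [0, 12, 3.2, 0], [0, 0, 0, 0], [15, 0, 0, 0], [20, 0, 0, 0], [15, 0, 0, 0], [0, 0, 0, 0]]}}

```text
clock: 5.55
position: [408.4, 165.6, 129.1]
ee_rot: [-0.033, 0.709, 0.029, 0.704]
contact_force: [-1.0, -0.5, -1.4]
gripper_width: 10.7
```

```bash
python3 - <<'E'
from h import *
s,i=snap('w5');print(s['clock'],s['position'],s['contact_force'],s['gripper_width'],R.from_quat(s['ee_rot']).as_matrix()[:,2])
E
```

```text
5.55 [408.43160421 165.58359792 129.14435513] [-1.0181603  -0.48710153 -1.35168248] 10.704427130828433 [ 0.99612806  0.08761032 -0.00730217]
```

Call:
{"name": "drive_tool", "arguments": {"motion": [[8, 1.3, 1.4, 0], [8, 1.3, 1.4, 0], [6, 0, 0, 0], [0, 0, 0, 0], [0, 0, 0, 0]]}}

```text
clock: 6.02
position: [413.4, 170.8, 110.1]
ee_rot: [-0.032, 0.707, 0.031, 0.706]
contact_force: [-0.6, 0.2, -0.6]
gripper_width: 10.4
```

Call:
{"name": "drive_tool", "arguments": {"motion": [[2, 0, 0, 0], [2, 0, 0, 0], [2, 0, 0, 0], [0, 0, 0, 0]]}}

```text
clock: 6.35
position: [413.2, 170.8, 104.1]
ee_rot: [-0.032, 0.707, 0.031, 0.706]
contact_force: [-0.2, 0.0, -0.9]
gripper_width: 10.3
```

```bash
python3 - <<'E'
from h import *
s,i=snap('w6');print(s['clock'],s['position'],s['contact_force'],s['gripper_width'],s['wrist_torque'])
cv2.imwrite('pics/c6.png',np.hstack([cv2.resize(i[120:330,130:380],(500,420))]))
E
```

```text
6.35 [413.24478877 170.79232206 104.05135755] [-0.15787734  0.00593377 -0.89082961] 10.318571990116258 [-0.0210115  -0.0336069  -0.00852766]
```

View pics/c6.png

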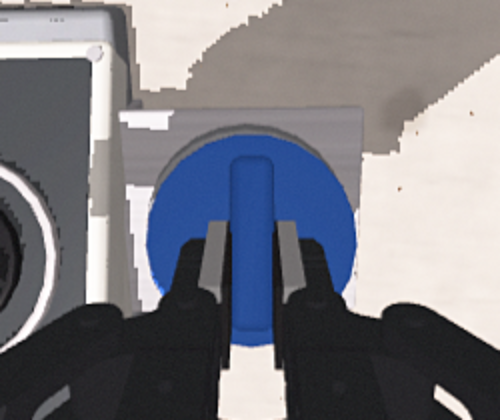

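Call:
{"name": "drive_tool", "arguments": {"motion": [[0, -2, -2, 0], [2, 0, 0, 0], [2, 0, 0, 0], [1, 0, 0, 0], [0, 0, 0, 0], [0, 0, 0, 0]]}}

```text
clock: 6.9
position: [411.6, 168.8, 99.2]
ee_rot: [-0.032, 0.706, 0.032, 0.706]
contact_force: [-0.3, 0.6, -1.6]
gripper_width: 10.5
```

Call:
{"name": "drive_tool", "arguments": {"motion": [[1, 0, 0, 0], [1, 0, 0, 0], [0, 0, 0, 0]]}}

```text
clock: 7.15
position: [412.2, 169.0, 98.4]
ee_rot: [-0.032, 0.706, 0.032, 0.707]
contact_force: [-1.4, -0.8, 8.5]
gripper_width: 10.6
```

Call:
{"name": "drive_tool", "arguments": {"motion": [[0, 0, 0, 0], [0, 0, 0, 0], [0, 0, 0, 0], [0, 0, 0, 0], [0, 0, 0, 0], [0, 0, 0, 0], [-10, 0, 0, 0], [-20, 0, 0, 0], [-30, 0, 0, 0], [-30, 0, 0, 0]], "grip": 45}}

```text
clock: 7.98
position: [411.1, 168.3, 187.7]
ee_rot: [-0.032, 0.707, 0.031, 0.706]
contact_force: [0.7, 1.1, -0.1]
gripper_width: 45.0
```

Call:
{"name": "drive_tool", "arguments": {"motion": [[0, -30, -6, 0], [0, -30, -6, 0], [0, -20, -6, 0], [0, 0, 0, 0], [0, 0, 0, 0]]}}

```text
clock: 8.4
position: [400.7, 86.7, 187.5]
ee_rot: [-0.031, 0.706, 0.031, 0.707]
contact_force: [0.3, 0.1, 0.9]
gripper_width: 45.0
```

```bash
python3 - <<'E'
from h import *
s,i=snap('w7');print(s['clock'],s['position'],s['contact_force'],s['gripper_width'],s['joints'][5])
cv2.imwrite('pics/c7.png',cv2.resize(i[120:320,180:430],None,fx=3.2,fy=3))
E
```

```text
8.4 [400.65383446  86.69573921 187.45927294] [0.27450886 0.1316369  0.88663372] 45.005696899810985 -2.0966831563227886
```

View pics/c7.png

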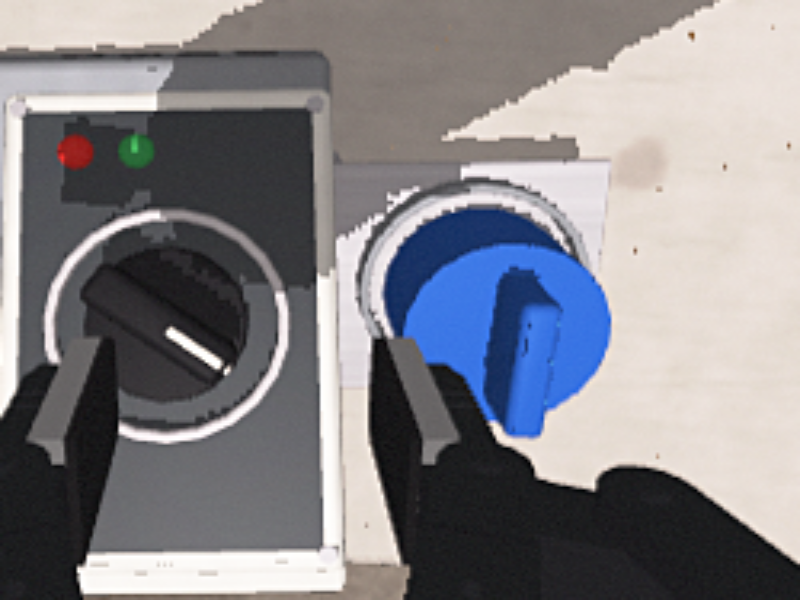

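```bash
cat >> h.py <<'E'
YAW=5.6
ZS=R.from_euler('z',YAW,degrees=True).as_matrix()
D=np.array([443,65.5,72.]);N=ZS@[-np.sin(.436),0,np.cos(.436)];X=ZS@[np.cos(.436),0,np.sin(.436)];Y=ZS@[0,1,0]
def dial(s,i,C=None):
    C=C or cam("wrist",s);P0=D+35*N
    g=i.min(2).astype(int);out=[]
    c=proj(C,P0);yy,xx=np.where(g>140)
    for x,y in zip(xx,yy):
        if abs(x-c[0])<45 and abs(y-c[1])<45:
            q=onplane(C,(x,y),P0,N)-P0;u,v=q@X,q@Y
            if np.hypot(u,v)<27:out.append((u,v,x,y))
    o=np.array(out)
    if len(o)<4:return None
    w=o[:,:2];m=w.mean(0);e=np.linalg.svd(w-m,full_matrices=False)[2][0];e=e*np.sign(e@m)
    return len(o),m,np.degrees(np.arctan2(m[1],m[0])),np.degrees(np.arctan2(e[1],e[0])),o[:,2:].mean(0)
E
python3 - <<'E'
from h import *
s,i=load('w7');print(dial(s,i))
C=cam("wrist",s)
# collar centre check by ellipse of bright ring
print(proj(C,D),proj(C,D+6*N))
c=lambda x,y:(180+x/3.2,120+y/3)
for p in((45,325),(287,325),(166,210),(166,440)):
    q=onplane(C,c(*p),D+6*N,N)-D-6*N;print(q@X,q@Y)
for e in((100,285),(225,365)):
    q=onplane(C,c(*e),D+35*N,N)-D-35*N;print(q@X,q@Y)
# cap top circle
h=cv2.cvtColor(i,cv2.COLOR_BGR2HSV);m=cv2.inRange(h,(105,150,150),(125,255,255));print(cv2.boundingRect(m))
p=onz(C,c(507,325),78);print("cap top centre",p)
E
```

```text
(96, array([2.9475277 , 3.27215119]), np.float64(47.98772576995769), np.float64(46.80674823174861), array([231.10416667, 226.84375   ]))
[230.95608499 224.04190532] [230.40434486 223.95287042]
4.004721798816014 -36.37047480245877
4.7308714628479605 39.300337428836826
-34.349525681031324 1.418424126005108
41.717290090443605 1.5427784370663356
-7.722197788889799 -14.559967574557101
16.29827011765875 20.491614161094525
(306, 201, 65, 65)
cap top centre [435.55169429 173.82510045  78.        ]
```

```bash
sed -i 's/D=np.array(\[443,65.5,72.\])/D=np.array([446,67.4,72.])/; s/g>140/g>170/' h.py
python3 - <<'E'
from h import *
s,i=load('w7');print(dial(s,i))
A=D+28*N;print(A, np.degrees(np.arctan2(*R.from_quat(s['ee_rot']).as_matrix()[1::-1,2])))
for b in (47,50,55):
    v=np.cos(np.radians(b))*X+np.sin(np.radians(b))*Y;print(b,np.degrees(np.arctan2(v[1],v[0])))
E
```

```text
(67, array([ 8.51056885, 10.34671568]), np.float64(50.56139790899114), np.float64(54.18723855822158), array([240.79104478, 236.13432836]))
[434.23155772  66.24609415  97.380549  ] 5.023813892556407
47 55.39294522765556
50 58.34336926388993
55 63.19662832178711
```

Call:
{"name": "drive_tool", "arguments": {"motion": [[0, -8, 11, 0], [0, -8, 11, 0], [0, -7.3, 9.6, 0], [0, 0, 0, -7], [0, 0, 0, -7], [0, 0, 0, -7], [0, 0, 0, -7], [0, 0, 0, -7], [0, 0, 0, -7], [0, 0, 0, -7]], "grip": 32}}

```text
clock: 9.28
position: [434.9, 68.1, 187.1]
ee_rot: [-0.324, 0.629, 0.324, 0.628]
contact_force: [0.3, -1.0, 0.7]
gripper_width: 32.2
```

Call:
{"name": "drive_tool", "arguments": {"motion": [[15, 0, 0, -7], [20, 0, 0, 0], [20, 0, 0, 0], [15, 0, 0, 0], [0, 0, 0, 0], [0, 0, 0, 0]]}}

```text
clock: 9.78
position: [434.5, 67.6, 116.9]
ee_rot: [-0.36, 0.609, 0.36, 0.608]
contact_force: [0.5, 0.3, 1.0]
gripper_width: 32.0
```

```bash
python3 - <<'E'
from h import *
s,i=snap('w8');C=cam("wrist",s);print(s['clock'],s['position'],s['contact_force'],s['wrist_torque'],s['gripper_width'],s['joints'][5],np.degrees(np.arctan2(*R.from_quat(s['ee_rot']).as_matrix()[1::-1,2])))
print(dial(s,i),proj(C,D+35*N))
cv2.imwrite('pics/c8.png',cv2.resize(i[130:330,150:400],None,fx=3,fy=3))
E
```

```text
9.7833 [434.54929045  67.61341784 116.85121134] [0.52399243 0.33086516 0.95382997] [ 0.1158294  -0.06541562  0.05408167] 32.0161547352299 -1.0295231267798952 61.1957307823034
None [260.22375026 228.14475913]
```

View pics/c8.png

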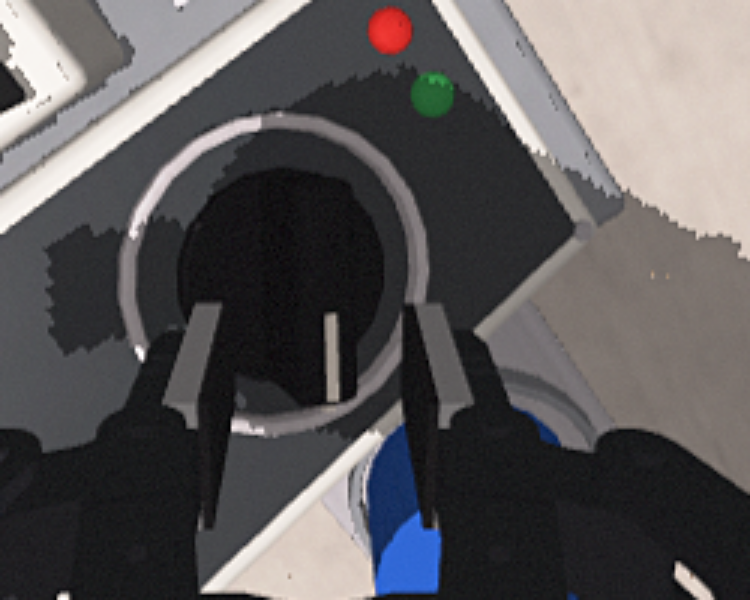

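Call:
{"name": "drive_tool", "arguments": {"motion": [[8, 1.5, 0, 0], [8, 0, 0, 0], [4, 0, 0, 0], [2, 0, 0, 0], [0, 0, 0, 0], [0, 0, 0, 0]]}}

```text
clock: 10.33
position: [433.2, 67.8, 95.3]
ee_rot: [-0.36, 0.609, 0.36, 0.609]
contact_force: [-0.3, -0.8, -0.1]
gripper_width: 32.0
```

Call:
{"name": "drive_tool", "arguments": {"motion": [[0, 0, 0, 0], [0, 0, 0, 0], [0, 0, 0, 0], [0, 0, 0, 0]], "grip": 26}}

```text
clock: 10.67
position: [433.2, 67.9, 95.5]
ee_rot: [-0.36, 0.609, 0.36, 0.609]
contact_force: [0.6, -0.6, -1.2]
gripper_width: 25.7
```

Call:
{"name": "drive_tool", "arguments": {"motion": [[0, 0, 0, -3], [0, 0, 0, -3], [0, 0, 0, -3], [0, 0, 0, -3], [0, 0, 0, -3], [0, 0, 0, -3], [0, 0, 0, -3], [0, 0, 0, -3], [0, 0, 0, 0]]}}

```text
clock: 11.42
position: [433.6, 66.9, 95.6]
ee_rot: [-0.479, 0.521, 0.478, 0.52]
contact_force: [3.8, -5.0, -1.0]
gripper_width: 25.7
```

```bash
cat >> h.py <<'E'
def rep(f):
    s,i=snap(f);np.set_printoptions(precision=2,suppress=True)
    print(s['clock'],s['position'],s['contact_force'],"tq",s['wrist_torque'],s['gripper_width'],"J6",s['joints'][5],"yaw",np.degrees(np.arctan2(*R.from_quat(s['ee_rot']).as_matrix()[1::-1,2])),dial(s,i))
E
python3 -c "
from h import *
rep('a1')"
```

```text
11.4167 [433.62  66.93  95.56] [ 3.81 -4.97 -1.  ] tq [-1.69 -0.99 -0.11] 25.71340737410488 J6 -0.6122616634453932 yaw 85.23011084530482 (4, array([10.38, 23.76]), np.float64(66.4032079099484), np.float64(-16.697705119039032), array([252.5, 292. ]))
```

Call:
{"name": "drive_tool", "arguments": {"motion": [[0, 0, 0, -3], [0, 0, 0, -3], [0, 0, 0, -3], [0, 0, 0, 0]]}}

```text
clock: 11.8
position: [434.0, 66.6, 95.9]
ee_rot: [0.518, -0.482, -0.517, -0.482]
contact_force: [4.6, -7.5, 1.9]
gripper_width: 25.7
```

```bash
python3 -c "
from h import *
rep('a2')"
```

```text
11.8 [434.05  66.6   95.91] [ 4.61 -7.53  1.86] tq [-2.32 -1.23 -0.51] 25.73602406012481 J6 -0.45677434271904327 yaw 94.1108990983327 None
```

Call:
{"name": "drive_tool", "arguments": {"motion": [[0, 0, 0, -3], [0, 0, 0, -3], [0, 0, 0, -3], [0, 0, 0, 0]]}}

```text
clock: 12.18
position: [433.1, 67.7, 95.4]
ee_rot: [0.554, -0.439, -0.554, -0.44]
contact_force: [-0.1, 0.7, 0.1]
gripper_width: 26.1
```

```bash
python3 -c "
from h import *
rep('a3');s=arm.read_state();i=arm.get_image('wrist')[:,:,::-1]
cv2.imwrite('pics/c9.png',cv2.resize(i[130:330,150:400],None,fx=3,fy=3))"
```

```text
12.1833 [433.13  67.67  95.44] [-0.06  0.75  0.1 ] tq [ 0.02 -0.01 -0.02] 26.140449038349903 J6 -0.2986139766177482 yaw 103.14953343856943 None
```

View pics/c9.png

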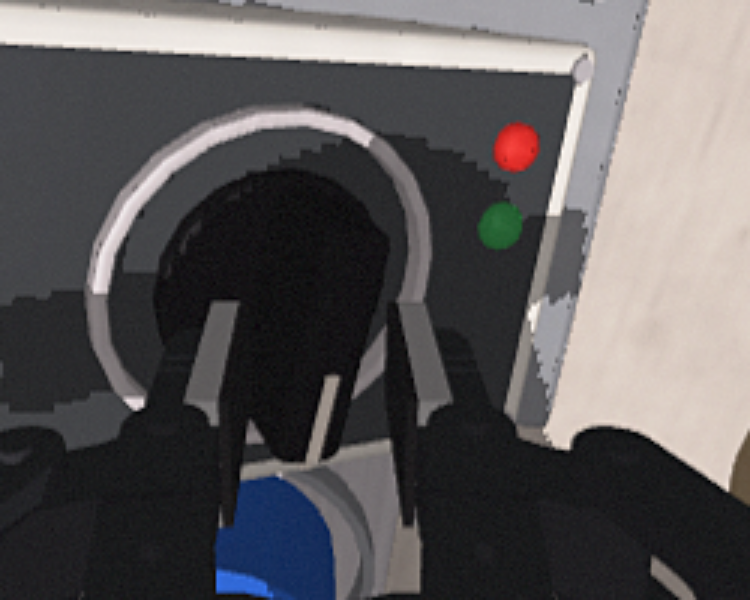

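```bash
cat >> h.py <<'E'
def dial(s,i,C=None,th=110):
    C=C or cam("wrist",s);P0=D+35*N
    m=((i.min(2)>th)&(i.max(2).astype(int)-i.min(2)<60)).astype(np.uint8)
    k,l,st,c=cv2.connectedComponentsWithStats(m,connectivity=8);res=[]
    for j in range(1,k):
        if not 8<st[j,4]<400:continue
        yy,xx=np.where(l==j);q=np.array([onplane(C,p,P0,N)-P0 for p in zip(xx,yy)]);w=np.c_[q@X,q@Y]
        mm=w.mean(0)
        if np.hypot(*mm)>24:continue
        _,sv,V=np.linalg.svd(w-mm,full_matrices=False);e=V[0]*np.sign(V[0]@mm);sd=sv/np.sqrt(len(w))
        res.append((len(w),mm.round(1),"len/wid",(sd*3.46).round(1),"ang",round(float(np.degrees(np.arctan2(e[1],e[0]))),1)))
    return res
E
python3 - <<'E'
from h import *
for f in('w7','w8','a1','a2','a3'):
    print(f,dial(*load(f)))
E
```

```text
w7 [(78, array([7. , 8.1]), 'len/wid', array([18.3,  3.4]), 'ang', 54.1)]
w8 [(103, array([ 8.1, 10.1]), 'len/wid', array([18.1,  2.4]), 'ang', 54.6), (233, array([16.4, 15.8]), 'len/wid', array([40.9,  7.7]), 'ang', -20.7)]
a1 [(86, array([-2.7, 12.3]), 'len/wid', array([15.9,  3.9]), 'ang', 31.2), (128, array([ 7.6, 10.4]), 'len/wid', array([18.2,  2.6]), 'ang', 55.3), (11, array([14.8, 18. ]), 'len/wid', array([3.7, 1.1]), 'ang', 138.0)]
a2 [(89, array([-4.3,  9.2]), 'len/wid', array([16.2,  4.1]), 'ang', 41.4), (126, array([ 7.1, 10.9]), 'len/wid', array([18.1,  2.7]), 'ang', 57.7), (262, array([ 4.7, 22.8]), 'len/wid', array([35.8,  5.1]), 'ang', -3.4)]
a3 [(61, array([-8. ,  2.9]), 'len/wid', array([12. ,  3.8]), 'ang', 70.9), (195, array([ 4.9, 17. ]), 'len/wid', array([25.4, 11.2]), 'ang', 52.2), (14, array([14.9, 14.3]), 'len/wid', array([2.5, 2.3]), 'ang', -29.7)]
```

```bash
cat >> h.py <<'E'
def best(s,i):
    r=[]
    for th in range(80,200,12):
        r+=[(th,)+q for q in dial(s,i,th=th) if 14<q[3][0]<21 and q[3][1]<3.6 and 8<np.hypot(*q[2-1])<17]
    return [(q[0],q[1],q[2],q[4],q[-1]) for q in r]
def rep(f):
    s,i=snap(f);np.set_printoptions(precision=2,suppress=True)
    print(s['clock'],s['position'],s['contact_force'],"tq",s['wrist_torque'],"J6",s['joints'][5].round(2),"yaw",np.degrees(np.arctan2(*R.from_quat(s['ee_rot']).as_matrix()[1::-1,2])).round(1))
    for q in best(s,i):print("  ",q[0],q[1],q[2],q[-1])
E
python3 - <<'E'
from h import *
print(best(*load('a3')))
E
```

```text
[(128, 107, array([ 1.1, 13.2]), array([18.5,  2.5]), 84.2)]
```

Call:
{"name": "drive_tool", "arguments": {"motion": [[0, 0, 0, -4], [0, 0, 0, -4], [0, 0, 0, -3], [0, 0, 0, 0]]}}

```text
clock: 12.62
position: [432.9, 67.9, 95.2]
ee_rot: [-0.593, 0.385, 0.593, 0.385]
contact_force: [-1.3, 0.9, 1.0]
gripper_width: 26.1
```

```bash
python3 -c "
from h import *
rep('a4')"
```

```text
12.6167 [432.85  67.94  95.24] [-1.3   0.94  0.99] tq [ 0.22  0.28 -0.09] J6 -0.11 yaw 114.1
   128 101 [ 0.7 13. ] 85.6
```

Call:
{"name": "drive_tool", "arguments": {"motion": [[0, 0, 0, -3], [0, 0, 0, -3], [0, 0, 0, -3], [0, 0, 0, 0]]}}

```text
clock: 13.0
position: [432.8, 68.2, 95.5]
ee_rot: [-0.621, 0.338, 0.621, 0.338]
contact_force: [-2.6, 1.7, 2.4]
gripper_width: 26.4
```

```bash
python3 -c "
from h import *
rep('a5')"
```

```text
13.0 [432.81  68.23  95.47] [-2.59  1.72  2.35] tq [ 0.87  0.84 -0.77] J6 0.05 yaw 122.9
   128 96 [ 0.  12.9] 87.8
```

Call:
{"name": "drive_tool", "arguments": {"motion": [[0, 0, 0, -3], [0, 0, 0, -3], [0, 0, 0, -2], [0, 0, 0, 0]]}}

```text
clock: 13.38
position: [433.2, 67.6, 95.3]
ee_rot: [0.644, -0.293, -0.644, -0.292]
contact_force: [0.2, -0.9, 0.1]
gripper_width: 25.5
```

```bash
python3 -c "
from h import *
rep('a6')"
```

```text
13.3833 [433.2   67.62  95.27] [ 0.18 -0.93  0.09] tq [ 0.07 -0.   -0.02] J6 0.19 yaw 131.1
   128 81 [-6.  11.7] 114.1
```

Call:
{"name": "drive_tool", "arguments": {"motion": [[0, 0, 0, -4], [0, 0, 0, -4], [0, 0, 0, -4], [0, 0, 0, 0]]}}

```text
clock: 13.77
position: [431.4, 67.0, 94.7]
ee_rot: [-0.67, 0.225, 0.672, 0.223]
contact_force: [-3.4, 0.4, 0.3]
gripper_width: 26.1
```

```bash
python3 -c "
from h import *
rep('a7')"
```

```text
13.7667 [431.43  67.01  94.7 ] [-3.43  0.35  0.25] tq [-0.05  1.15 -0.08] J6 0.4 yaw 143.1
   116 87 [-6.2 11.6] 114.7
   128 50 [-6.1 11.1] 114.9
```

Call:
{"name": "drive_tool", "arguments": {"motion": [[0, 0, 0, -3], [0, 0, 0, -2], [0, 0, 0, 0]]}}

```text
clock: 14.07
position: [431.1, 67.0, 94.8]
ee_rot: [-0.678, 0.196, 0.681, 0.195]
contact_force: [-5.7, 0.8, 3.0]
gripper_width: 25.9
```

```bash
python3 -c "
from h import *
rep('a8')"
```

```text
14.0667 [431.1   67.04  94.77] [-5.67  0.81  2.95] tq [ 0.19  1.68 -0.38] J6 0.48 yaw 147.9
   80 119 [-6.5 11.9] 114.3
   92 103 [-6.5 11.8] 115.3
   104 97 [-6.6 11.9] 114.5
   116 87 [-6.6 11.9] 114.0
   128 24 [-7.8 13.7] 115.9
```

Call:
{"name": "drive_tool", "arguments": {"motion": [[0, 0, 0, -3], [0, 0, 0, 0]]}}

```text
clock: 14.28
position: [431.0, 67.1, 94.8]
ee_rot: [-0.683, 0.179, 0.686, 0.177]
contact_force: [-6.5, 0.4, 4.0]
gripper_width: 26.1
```

```bash
python3 -c "
from h import *
rep('a9')"
```

```text
14.2833 [430.99  67.08  94.85] [-6.54  0.42  3.98] tq [ 0.25  1.87 -0.68] J6 0.53 yaw 150.8
   80 116 [-6.8 12. ] 115.0
   92 103 [-6.7 11.7] 115.4
   104 99 [-6.7 11.6] 115.9
   116 89 [-6.7 11.6] 115.1
```

Call:
{"name": "drive_tool", "arguments": {"motion": [[0, 0, 0, -3], [0, 0, 0, 0]]}}

```text
clock: 14.5
position: [430.7, 67.3, 95.0]
ee_rot: [-0.687, 0.161, 0.69, 0.16]
contact_force: [-9.0, 2.0, 6.4]
gripper_width: 26.3
```

```bash
python3 -c "
from h import *
rep('b1')"
```

```text
14.5 [430.72  67.27  95.02] [-9.    1.96  6.36] tq [ 0.74  2.43 -0.94] J6 0.59 yaw 153.7
   80 117 [-6.9 11.8] 115.6
   92 101 [-7.1 11.9] 116.2
   104 96 [-7.1 11.8] 116.2
   116 83 [-6.9 11.4] 116.8
```

Call:
{"name": "drive_tool", "arguments": {"motion": [[0, 0, 0, -3], [0, 0, 0, 0]]}}

```text
clock: 14.72
position: [430.2, 67.3, 95.2]
ee_rot: [-0.691, 0.143, 0.695, 0.141]
contact_force: [-12.5, 4.1, 10.0]
gripper_width: 25.8
```

```bash
python3 -c "
from h import *
rep('b2')"
```

```text
14.7167 [430.17  67.28  95.2 ] [-12.52   4.05  10.01] tq [ 1.28  3.34 -0.69] J6 0.64 yaw 156.8
   80 117 [-7.8 11.5] 119.5
   92 99 [-7.8 11.2] 120.2
   104 93 [-7.9 11.3] 119.9
   116 80 [-7.6 10.8] 120.6
```

Call:
{"name": "drive_tool", "arguments": {"motion": [[0, 0, 0, -2], [0, 0, 0, 0]]}}

```text
clock: 14.93
position: [430.1, 67.2, 95.2]
ee_rot: [-0.693, 0.131, 0.697, 0.13]
contact_force: [-11.6, 3.9, 11.0]
gripper_width: 25.8
```

```bash
python3 -c "
from h import *
rep('b3')"
```

```text
14.9333 [430.06  67.16  95.18] [-11.58   3.85  10.98] tq [ 1.07  3.28 -0.9 ] J6 0.67 yaw 158.8
   80 115 [-7.9 10.9] 120.4
   92 96 [-8. 11.] 121.1
   104 91 [-8.1 11. ] 121.2
   116 76 [-7.8 10.5] 121.4
```

Call:
{"name": "drive_tool", "arguments": {"motion": [[0, 0, 0, -2], [0, 0, 0, 0]]}}

```text
clock: 15.15
position: [430.0, 67.0, 95.2]
ee_rot: [-0.695, 0.119, 0.699, 0.118]
contact_force: [-11.4, 3.8, 9.9]
gripper_width: 26.2
```

```bash
python3 -c "
from h import *
rep('b4')"
```

```text
15.15 [429.98  67.03  95.17] [-11.44   3.84   9.95] tq [ 0.79  3.19 -0.98] J6 0.71 yaw 160.7
   80 111 [-8.3 10.7] 123.2
   92 96 [-8.5 11. ] 122.9
   104 89 [-8.5 10.8] 123.4
   116 72 [-7.9 10.1] 123.7
```

Call:
{"name": "drive_tool", "arguments": {"motion": [[0, 0, 0, -1.5], [0, 0, 0, 0]]}}

```text
clock: 15.37
position: [429.7, 67.0, 95.5]
ee_rot: [-0.696, 0.11, 0.701, 0.108]
contact_force: [-13.2, 3.5, 13.4]
gripper_width: 26.4
```

```bash
python3 -c "
from h import *
rep('b5')"
```

```text
15.3667 [429.75  67.    95.47] [-13.17   3.49  13.4 ] tq [ 0.86  3.68 -0.89] J6 0.73 yaw 162.2
   80 109 [-8.5 10.5] 124.0
   92 97 [-8.7 10.7] 123.8
   104 91 [-8.7 10.6] 123.9
   116 73 [-8.2 10. ] 124.5
```

Call:
{"name": "drive_tool", "arguments": {"motion": [[0, 0, 0, 7], [0, 0, 0, 7], [0, 0, 0, 7], [0, 0, 0, 7], [0, 0, 0, 7], [0, 0, 0, 7], [0, 0, 0, 2], [0, 0, 0, 0]], "grip": 34}}

```text
clock: 16.08
position: [434.1, 68.2, 95.6]
ee_rot: [0.608, -0.361, -0.607, -0.362]
contact_force: [0.4, 0.3, 0.1]
gripper_width: 34.2
```

```bash
python3 -c "
from h import *
rep('d1')"
```

```text
16.0833 [434.12  68.18  95.61] [0.38 0.33 0.12] tq [-0.03 -0.01  0.  ] J6 -0.03 yaw 118.5
```

Call:
{"name": "drive_tool", "arguments": {"motion": [[1, 0, 8, 0], [2, 0, 9, 0], [2, 0, 9, 0], [1, 0, 0, 0], [0, 0, 0, 0], [0, 0, 0, 0]]}}

```text
clock: 16.63
position: [420.5, 90.9, 89.2]
ee_rot: [-0.608, 0.361, 0.608, 0.361]
contact_force: [0.1, 1.6, -0.3]
gripper_width: 34.2
```

```bash
python3 -c "
from h import *
rep('d2')"
```

```text
16.6333 [420.5   90.95  89.23] [ 0.13  1.62 -0.29] tq [0.   0.04 0.01] J6 -0.09 yaw 118.7
   80 162 [-5.9 12.1] 113.6
   92 154 [-5.8 12. ] 114.0
   104 139 [-6.1 12.4] 113.7
   116 135 [-6.1 12.5] 113.5
   128 126 [-5.9 12.1] 113.0
   140 108 [-5.7 11.5] 113.7
```

Call:
{"name": "drive_tool", "arguments": {"motion": [[0, 2, 0, 0], [0, 2, 0, 0], [0, 2, 0, 0], [0, 1, 0, 0], [0, 1, 0, 0], [0, 0, 0, 0]]}}

```text
clock: 17.18
position: [413.4, 86.6, 89.3]
ee_rot: [-0.608, 0.361, 0.608, 0.361]
contact_force: [0.3, 0.0, -0.9]
gripper_width: 34.2
```

```bash
python3 -c "
from h import *
rep('d3')"
```

```text
17.1833 [413.4   86.6   89.34] [ 0.29  0.01 -0.91] tq [-0.06 -0.02  0.02] J6 -0.1 yaw 118.6
   80 161 [-5.8 12.1] 113.4
   92 157 [-5.8 12.1] 113.6
   104 157 [-5.8 12.1] 113.6
   116 153 [-5.8 12.2] 113.4
   128 145 [-5.7 11.8] 113.9
   140 102 [-5.7 11.2] 114.7
   152 28 [-6.6 11. ] 114.4
```

Call:
{"name": "drive_tool", "arguments": {"motion": [[0, 1, 0, 0], [0, 1, 0, 0], [0, 0, 0, 0]]}}

```text
clock: 17.48
position: [412.5, 86.2, 89.5]
ee_rot: [0.608, -0.36, -0.608, -0.361]
contact_force: [0.4, 0.3, -1.1]
gripper_width: 33.6
```

```bash
python3 -c "
from h import *
rep('d4')"
```

```text
17.4833 [412.45  86.2   89.55] [ 0.38  0.28 -1.09] tq [ 0.14 -0.38  0.04] J6 -0.1 yaw 118.6
   80 160 [-5.8 12.2] 113.4
   92 157 [-5.8 12.1] 113.4
   104 154 [-5.8 12.1] 113.6
   116 148 [-5.7 12. ] 114.0
   128 143 [-5.7 11.8] 114.4
   140 107 [-5.8 11.5] 114.6
   152 23 [-7.  12.1] 114.2
```

Contact is beginning. Continue in 1 mm steps.

Call:
{"name": "drive_tool", "arguments": {"motion": [[0, 1, 0, 0], [0, 1, 0, 0], [0, 0, 0, 0]]}}

```text
clock: 17.78
position: [411.7, 85.9, 89.9]
ee_rot: [0.609, -0.359, -0.607, -0.362]
contact_force: [5.4, 1.0, -0.9]
gripper_width: 34.2
```

```bash
python3 -c "
from h import *
rep('d5')" | head -4
```

```text
17.7833 [411.7   85.91  89.91] [ 5.4   1.05 -0.86] tq [ 0.6  -1.32  0.  ] J6 -0.1 yaw 118.7
   80 161 [-5.9 11.9] 114.4
   92 138 [-5.8 12.1] 114.6
   104 131 [-5.9 12.3] 114.2
```

Call:
{"name": "drive_tool", "arguments": {"motion": [[0, 1, 0, 0], [0, 1, 0, 0], [0, 0, 0, 0]]}}

```text
clock: 18.08
position: [411.2, 85.7, 90.3]
ee_rot: [0.61, -0.358, -0.607, -0.363]
contact_force: [7.5, 3.7, -2.8]
gripper_width: 34.0
```

```bash
python3 -c "
from h import *
rep('d6')"|head -4
```

```text
18.0833 [411.19  85.71  90.31] [ 7.53  3.7  -2.8 ] tq [ 0.83 -2.    0.05] J6 -0.1 yaw 118.7
   80 161 [-5.9 12. ] 114.9
   92 143 [-6.  12.3] 114.8
   104 133 [-6.1 12.5] 114.3
```

Call:
{"name": "drive_tool", "arguments": {"motion": [[0, 1.5, 0, 0], [0, 1.5, 0, 0], [0, 0, 0, 0]]}}

```text
clock: 18.38
position: [410.5, 85.4, 91.1]
ee_rot: [0.611, -0.356, -0.606, -0.364]
contact_force: [8.9, 3.4, -0.4]
gripper_width: 34.0
```

```bash
python3 -c "
from h import *
rep('d7')" | head -4
```

```text
18.3833 [410.5   85.43  91.11] [ 8.93  3.39 -0.37] tq [ 1.14 -2.65  0.08] J6 -0.1 yaw 118.8
   80 152 [-5.8 11.9] 115.1
   92 144 [-5.7 11.8] 114.7
   104 136 [-5.7 11.7] 114.6
```

Call:
{"name": "drive_tool", "arguments": {"motion": [[0, 1.5, 0, 0], [0, 1, 0, 0], [0, 0, 0, 0]]}}

```text
clock: 18.68
position: [410.0, 85.2, 91.6]
ee_rot: [0.612, -0.355, -0.606, -0.365]
contact_force: [12.6, 5.1, -1.8]
gripper_width: 33.7
```

```bash
python3 -c "
from h import *
rep('d8')"|head -4
```

```text
18.6833 [409.98  85.25  91.6 ] [12.62  5.06 -1.79] tq [ 1.43 -3.45  0.1 ] J6 -0.1 yaw 118.8
   80 153 [-5.9 12. ] 115.1
   92 143 [-5.8 11.8] 114.5
   104 135 [-5.8 11.8] 114.4
```

Call:
{"name": "drive_tool", "arguments": {"motion": [[0.5, 2, 0, 0], [0.5, 2, 0, 0], [0, 0, 0, 0]]}}

```text
clock: 18.98
position: [409.4, 85.1, 91.8]
ee_rot: [0.613, -0.352, -0.604, -0.367]
contact_force: [13.7, 5.7, 0.5]
gripper_width: 33.8
```

```bash
python3 -c "
from h import *
rep('d9')" | head -4
```

```text
18.9833 [409.35  85.06  91.78] [13.69  5.74  0.52] tq [ 1.89 -4.1   0.08] J6 -0.1 yaw 118.9
   80 154 [-6.  11.9] 115.1
   92 144 [-5.9 11.9] 114.6
   104 136 [-5.9 11.8] 114.9
```

Call:
{"name": "drive_tool", "arguments": {"motion": [[0.5, 2, 0, 0], [0.5, 2, 0, 0], [0, 0, 0, 0]]}}

```text
clock: 19.28
position: [408.8, 84.8, 91.9]
ee_rot: [0.615, -0.35, -0.603, -0.369]
contact_force: [19.4, 7.3, -2.3]
gripper_width: 34.0
```

```bash
python3 -c "
from h import *
rep('e1')"|head -4
```

```text
19.2833 [408.8   84.85  91.86] [19.45  7.3  -2.34] tq [ 2.07 -5.71  0.09] J6 -0.1 yaw 118.9
   80 152 [-6.  11.8] 115.0
   92 141 [-6.  11.8] 114.8
   104 133 [-6. 12.] 115.1
```

Call:
{"name": "drive_tool", "arguments": {"motion": [[0, -8, 0, 0], [0, -8, 0, 0], [-2, -8, 0, 0], [0, -6, 0, 0], [0, -3, 0, 0], [0, -1, 0, 0], [0, 0, 0, 0]]}}

```text
clock: 19.92
position: [425.5, 93.2, 88.7]
ee_rot: [-0.608, 0.362, 0.608, 0.36]
contact_force: [0.2, -0.6, 0.1]
gripper_width: 33.7
```

```bash
python3 -c "
from h import *
rep('f1')" | head -4
```

```text
19.9167 [425.53  93.2   88.71] [ 0.24 -0.58  0.12] tq [-0.05  0.01 -0.04] J6 -0.09 yaw 118.6
   80 156 [-5.9 12. ] 114.1
   92 148 [-5.9 12. ] 113.9
   104 138 [-5.9 12. ] 113.6
```

Call:
{"name": "drive_tool", "arguments": {"motion": [[0, -1.5, 0, 0], [0, -1.5, 0, 0], [0, 0, 0, 0]]}}

```text
clock: 20.22
position: [427.2, 94.2, 88.8]
ee_rot: [-0.607, 0.362, 0.609, 0.36]
contact_force: [-3.3, -1.4, 2.3]
gripper_width: 33.9
```

```bash
python3 -c "
from h import *
rep('f2')"|head -4
```

```text
20.2167 [427.25  94.18  88.79] [-3.25 -1.37  2.25] tq [-0.37  1.01 -0.01] J6 -0.09 yaw 118.6
   80 160 [-6.  12.2] 113.6
   92 152 [-5.9 12.1] 113.7
   104 141 [-6.  12.2] 113.4
```

Call:
{"name": "drive_tool", "arguments": {"motion": [[0, -1, 0, 0], [0, -1, 0, 0], [0, 0, 0, 0]]}}

```text
clock: 20.52
position: [427.7, 94.4, 88.6]
ee_rot: [-0.606, 0.364, 0.609, 0.359]
contact_force: [-7.5, -2.7, 4.8]
gripper_width: 34.1
```

```bash
python3 -c "
from h import *
rep('f3')" | head -4
```

```text
20.5167 [427.68  94.38  88.62] [-7.53 -2.67  4.79] tq [-0.66  2.2  -0.08] J6 -0.09 yaw 118.5
   80 157 [-5.9 12.1] 113.4
   92 149 [-5.8 12.1] 113.0
   104 140 [-5.9 12.1] 112.9
```

Call:
{"name": "drive_tool", "arguments": {"motion": [[0, -1, 0, 0], [0, -1, 0, 0], [0, 0, 0, 0]]}}

```text
clock: 20.82
position: [427.9, 94.5, 88.4]
ee_rot: [-0.606, 0.365, 0.61, 0.358]
contact_force: [-10.2, -3.1, 8.1]
gripper_width: 34.1
```

```bash
python3 -c "
from h import *
rep('f4')"|head -4
```

```text
20.8167 [427.89  94.49  88.38] [-10.21  -3.13   8.08] tq [-0.9   3.11 -0.16] J6 -0.09 yaw 118.5
   80 158 [-5.8 12.1] 112.4
   92 151 [-5.8 12.1] 112.6
   104 142 [-5.9 12.1] 112.7
```

Call:
{"name": "drive_tool", "arguments": {"motion": [[0, -1, 0, 0], [0, -1, 0, 0], [0, 0, 0, 0]]}}

```text
clock: 21.12
position: [428.1, 94.6, 88.2]
ee_rot: [-0.605, 0.366, 0.611, 0.357]
contact_force: [-14.2, -2.8, 10.3]
gripper_width: 34.1
```

```bash
python3 -c "
from h import *
rep('f5')"|head -4
```

```text
21.1167 [428.07  94.57  88.16] [-14.21  -2.78  10.27] tq [-1.01  4.07 -0.16] J6 -0.09 yaw 118.5
   80 162 [-5.9 12.2] 113.0
   92 150 [-5.8 12. ] 112.7
   104 140 [-5.9 12.2] 112.7
```

Call:
{"name": "drive_tool", "arguments": {"motion": [[0, -1, 0, 0], [0, -1, 0, 0], [0, 0, 0, 0]]}}

```text
clock: 21.42
position: [428.3, 94.6, 87.5]
ee_rot: [-0.604, 0.368, 0.611, 0.356]
contact_force: [-14.4, -4.9, 5.1]
gripper_width: 34.0
```

```bash
cat >>h.py <<'E'
def rp(f):
    s,i=snap(f);b=best(s,i);F=s['contact_force'];a=b[len(b)//3][-1] if b else np.nan
    r=np.radians(a);t=-np.sin(r)*X+np.cos(r)*Y
    M=s['wrist_torque'];print(s['clock'],s['position'].round(1),"F",F.round(1),"Ft",(F@t).round(1),"Fn",(F@N).round(1),"tq",M.round(2),"yaw",np.degrees(np.arctan2(*R.from_quat(s['ee_rot']).as_matrix()[1::-1,2])).round(1),"ANG",a,len(b))
E
python3 -c "
from h import *
rp('f6')" | head -4
```

```text
21.4167 [428.3  94.6  87.5] F [-14.4  -4.9   5.1] Ft 11.7 Fn 10.9 tq [-1.43  4.   -0.15] yaw 118.4 ANG 112.7 6
```

Call:
{"name": "drive_tool", "arguments": {"motion": [[0, -1, 0, 0], [0, -1, 0, 0], [0, 0, 0, 0]]}}

```text
clock: 21.72
position: [428.4, 94.7, 87.1]
ee_rot: [-0.603, 0.369, 0.612, 0.355]
contact_force: [-17.9, -5.7, 11.3]
gripper_width: 34.0
```

```bash
python3 -c "
from h import *
rp('f7')"|head -4
```

```text
21.7167 [428.4  94.7  87.1] F [-17.9  -5.7  11.3] Ft 12.5 Fn 18.0 tq [-1.61  5.28 -0.29] yaw 118.4 ANG 112.6 6
```

Call:
{"name": "drive_tool", "arguments": {"motion": [[0, -1, 0, 0], [0, -1, 0, 0], [0, 0, 0, 0]]}}

```text
clock: 22.02
position: [428.6, 94.7, 86.9]
ee_rot: [-0.602, 0.37, 0.612, 0.354]
contact_force: [-20.5, -5.3, 14.5]
gripper_width: 34.5
```

```bash
python3 -c "
from h import *
rp('f8')"|head -4
```

```text
22.0167 [428.6  94.7  86.9] F [-20.5  -5.3  14.5] Ft 13.1 Fn 22.0 tq [-1.81  6.25 -0.28] yaw 118.4 ANG 112.7 6
```

Call:
{"name": "drive_tool", "arguments": {"motion": [[0, 8, 0, 0], [0, 8, 0, 0], [0, 5.5, 0, 0], [-2, 0, -8, 0], [-1, 0, -8, 0], [-1, 0, -8, 0], [0, 0, 0, 0]]}}

```text
clock: 22.65
position: [433.9, 69.0, 93.8]
ee_rot: [0.608, -0.361, -0.607, -0.362]
contact_force: [0.0, 0.7, 1.0]
gripper_width: 33.9
```

```bash
python3 -c "
from h import *
rp('g1')"
```

```text
22.65 [433.9  69.   93.8] F [0.  0.7 1. ] Ft nan Fn 0.9 tq [ 0.02 -0.02 -0.03] yaw 118.5 ANG nan 0
```

Call:
{"name": "drive_tool", "arguments": {"motion": [[0, 0, 0, 4], [0, 0, 0, 4], [0, 0, 0, 4], [0, 0, 0, 4], [0, 0, 0, 4], [0, 0, 0, 0]], "grip": 25}}

```text
clock: 23.2
position: [431.6, 69.0, 93.0]
ee_rot: [-0.536, 0.462, 0.536, 0.461]
contact_force: [-1.8, -2.2, 0.6]
gripper_width: 25.2
```

```bash
python3 -c "
from h import *
rp('g2')"
```

```text
23.2 [431.6  69.   93. ] F [-1.8 -2.2  0.6] Ft nan Fn 1.4 tq [-0.67  0.25  0.15] yaw 98.6 ANG nan 0
```

Call:
{"name": "drive_tool", "arguments": {"motion": [[0, 0, 0, 3], [0, 0, 0, 3], [0, 0, 0, 3], [0, 0, 0, 0]]}}

```text
clock: 23.58
position: [432.2, 69.0, 93.5]
ee_rot: [-0.499, 0.502, 0.498, 0.501]
contact_force: [-1.9, -1.7, 2.9]
gripper_width: 25.1
```

```bash
python3 -c "
from h import *
rp('g3')
for f in('g1','g2','g3'):
  for th in(80,100,120,140):print(f,th,[q for q in dial(*load(f),th=th) if q[0]>20 and q[3][1]<6])"
```

```text
23.5833 [432.2  69.   93.5] F [-1.9 -1.7  2.9] Ft 1.0 Fn 3.5 tq [-0.4   0.34  0.04] yaw 89.7 ANG 105.7 1
g1 80 [(146, array([13.1, 13. ]), 'len/wid', array([10.2,  5.5]), 'ang', 4.2)]
g1 100 [(98, array([12.6, 13.4]), 'len/wid', array([10. ,  4.7]), 'ang', 15.5)]
g1 120 [(90, array([ 7.2, 21.9]), 'len/wid', array([18.3,  2.2]), 'ang', -0.8)]
g1 140 []
g2 80 [(362, array([21.5, -3. ]), 'len/wid', array([20.7,  5.5]), 'ang', 81.7), (59, array([-9.8,  1.5]), 'len/wid', array([8.7, 2.9]), 'ang', 88.7), (160, array([ 9.6, 13.5]), 'len/wid', array([10.5,  5.5]), 'ang', 4.8)]
g2 100 [(46, array([-9.6,  1.8]), 'len/wid', array([7.6, 2.6]), 'ang', 93.2), (40, array([21.7,  6.6]), 'len/wid', array([6.3, 2.6]), 'ang', -58.1), (107, array([ 9.1, 14.1]), 'len/wid', array([11. ,  4.5]), 'ang', 11.4)]
g2 120 [(45, array([-17.2, -14.7]), 'len/wid', array([12.9,  1.6]), 'ang', -91.5)]
g2 140 []
g3 80 [(363, array([21. , -5.4]), 'len/wid', array([20.2,  5.6]), 'ang', 72.1), (44, array([-9.3,  5.3]), 'len/wid', array([8.1, 2.5]), 'ang', 82.0), (174, array([11.8, 14.3]), 'len/wid', array([12.,  5.]), 'ang', -3.8)]
g3 100 [(35, array([-9.2,  5.8]), 'len/wid', array([7.3, 2.1]), 'ang', 86.3), (38, array([22.6,  3.8]), 'len/wid', array([5.8, 2.6]), 'ang', -65.1), (108, array([11.6, 15.2]), 'len/wid', array([12.7,  3.6]), 'ang', -0.3)]
g3 120 []
g3 140 [(29, array([-3.8, 11.8]), 'len/wid', array([19.1,  1.2]), 'ang', 105.7)]
```

Call:
{"name": "drive_tool", "arguments": {"motion": [[0, 0, 0, 3], [0, 0, 0, 3], [0, 0, 0, 2], [0, 0, 0, 0]]}}

```text
clock: 23.97
position: [432.6, 70.0, 93.4]
ee_rot: [-0.462, 0.535, 0.462, 0.536]
contact_force: [0.1, 0.7, -0.4]
gripper_width: 25.1
```

```bash
cat >>h.py <<'E'
def rect(s,i,C=None):
    C=C or cam("wrist",s);P0=D+35*N
    src=np.float32([proj(C,P0+a*X+b*Y) for a,b in((-30,-30),(30,-30),(30,30),(-30,30))])
    # rectified: column=Y, row=X, 5 px/mm
    dst=np.float32([(0,0),(0,300),(300,300),(300,0)])
    return cv2.warpPerspective(i,cv2.getPerspectiveTransform(src,dst),(301,301),flags=cv2.INTER_CUBIC)
def line(s,i,C=None):
    g=rect(s,i,C).min(2);t=cv2.morphologyEx(g,cv2.MORPH_TOPHAT,np.ones((21,21),np.uint8))
    yy,xx=np.mgrid[:301,:301];t[np.hypot(yy-150,xx-150)>125]=0
    out=[]
    for th in(25,40,60):
        k,l,st,c=cv2.connectedComponentsWithStats((t>th).astype(np.uint8))
        for j in range(1,k):
            if st[j,4]<300:continue
            y,x=np.where(l==j);w=np.c_[(y-150)/5.,(x-150)/5.];m=w.mean(0);_,sv,V=np.linalg.svd(w-m,full_matrices=False)
            L=sv/np.sqrt(len(w))*3.46;e=V[0]*np.sign(V[0]@m)
            if 11<L[0]<22 and L[1]<4 and 6<np.hypot(*m)<18 and abs(m@V[1])<7:out.append((th,m.round(1),L.round(1),round(float(np.degrees(np.arctan2(e[1],e[0]))),1)))
    return out
def rp(f):
    s,i=snap(f);M=s['wrist_torque'];print(s['clock'],s['position'].round(1),"F",s['contact_force'].round(1),"tq",M.round(2),"yaw",np.degrees(np.arctan2(*R.from_quat(s['ee_rot']).as_matrix()[1::-1,2])).round(1))
    for q in line(s,i):print("  ",q)
E
python3 -c "
from h import *
rp('g4')
for f in ('w7','b5','f1','g1','g2','g3'):print(f,line(*load(f)))"
```

```text
23.9667 [432.6  70.   93.4] F [ 0.1  0.7 -0.4] tq [0.01 0.02 0.03] yaw 81.6
w7 [(25, array([12.1,  8.3]), array([12.9,  1.4]), 53.8), (40, array([7.4, 8.3]), array([18.9,  3.8]), 54.2), (60, array([7.4, 8.3]), array([18.7,  3.6]), 54.1)]
b5 [(40, array([-10.4,  11.5]), array([19.4,  3.9]), 124.6), (60, array([-10.5,  11.6]), array([19.2,  3.5]), 124.7)]
f1 [(25, array([-6.6, 13. ]), array([20.9,  3.6]), 113.4), (40, array([-6.6, 13. ]), array([20.7,  3.4]), 113.6), (60, array([-6.6, 13. ]), array([20.4,  3.1]), 113.7)]
g1 [(25, array([-6.4, 12.7]), array([20.2,  3.5]), 114.7), (40, array([-6.1, 12. ]), array([18.4,  3.2]), 114.4), (60, array([-6.1, 12. ]), array([18.,  3.]), 114.6)]
g2 [(25, array([-5.7, 12.3]), array([19.7,  3.3]), 113.8), (40, array([-5.6, 12.1]), array([19.1,  3.1]), 114.1), (60, array([-5.6, 12.1]), array([18.7,  2.9]), 114.1)]
g3 [(60, array([-3.8, 13.8]), array([21.2,  3.4]), 106.5)]
```

Call:
{"name": "drive_tool", "arguments": {"motion": [[0, 0, 0, 3], [0, 0, 0, 3], [0, 0, 0, 3], [0, 0, 0, 3], [0, 0, 0, 3], [0, 0, 0, 0]]}}

```text
clock: 24.52
position: [432.9, 69.9, 93.6]
ee_rot: [-0.389, 0.59, 0.389, 0.591]
contact_force: [1.5, -0.6, 0.7]
gripper_width: 25.1
```

```bash
sed -i 's/11<L\[0\]<22 and L\[1\]<4 /11<L[0]<25 and L[1]<4.6 /; s/(25,40,60)/(25,40,60,80,100)/' h.py; python3 -c "
from h import *
rp('g5')
for f in ('g4',):print(f,line(*load(f)))"
```

```text
24.5167 [432.9  69.9  93.6] F [ 1.5 -0.6  0.7] tq [-0.34 -0.33  0.29] yaw 66.7
   (25, array([ 1.8, 13.7]), array([21. ,  3.4]), 82.7)
   (40, array([ 1.8, 13.7]), array([20.7,  3.1]), 82.8)
   (60, array([ 1.8, 13.7]), array([20.4,  2.9]), 82.8)
   (80, array([ 1.8, 13.6]), array([20. ,  2.7]), 82.9)
   (100, array([ 1.8, 13.4]), array([19.5,  2.5]), 83.1)
g4 [(80, array([-0.2, 13.3]), array([18.5,  2.7]), 90.7), (100, array([-0.2, 13.2]), array([18.2,  2.5]), 90.5)]
```

Call:
{"name": "drive_tool", "arguments": {"motion": [[0, 0, 0, 3], [0, 0, 0, 3], [0, 0, 0, 3], [0, 0, 0, 0]]}}

```text
clock: 24.9
position: [433.0, 69.6, 93.8]
ee_rot: [-0.341, 0.619, 0.341, 0.62]
contact_force: [2.4, -3.8, 1.5]
gripper_width: 25.5
```

```bash
python3 -c "
from h import *
rp('g6')"
```

```text
24.9 [433.   69.6  93.8] F [ 2.4 -3.8  1.5] tq [-1.02 -0.68  0.07] yaw 57.7
   (80, array([ 4.8, 12. ]), array([18.4,  2.7]), 69.7)
   (100, array([ 4.7, 11.9]), array([18.1,  2.4]), 69.7)
```

Call:
{"name": "drive_tool", "arguments": {"motion": [[0, 0, 0, 3], [0, 0, 0, 3], [0, 0, 0, 2], [0, 0, 0, 0]]}}

```text
clock: 25.28
position: [432.6, 69.8, 93.3]
ee_rot: [-0.297, 0.641, 0.297, 0.642]
contact_force: [2.0, -1.5, 0.6]
gripper_width: 25.3
```

```bash
python3 -c "
from h import *
rp('g7')"
```

```text
25.2833 [432.6  69.8  93.3] F [ 2.  -1.5  0.6] tq [-0.45 -0.69 -0.02] yaw 49.7
   (60, array([ 7.9, 10.3]), array([18.5,  2.8]), 54.7)
   (80, array([ 7.9, 10.3]), array([18.3,  2.6]), 54.6)
   (100, array([ 7.8, 10.2]), array([18. ,  2.4]), 54.6)
```

Call:
{"name": "drive_tool", "arguments": {"motion": [[0, 0, 0, 3], [0, 0, 0, 3], [0, 0, 0, 3], [0, 0, 0, 3], [0, 0, 0, 3], [0, 0, 0, 3], [0, 0, 0, 0]]}}

```text
clock: 25.92
position: [434.7, 70.2, 94.1]
ee_rot: [-0.195, 0.678, 0.194, 0.682]
contact_force: [6.5, -4.2, -0.7]
gripper_width: 24.7
```

```bash
python3 -c "
from h import *
rp('g8')"
```

```text
25.9167 [434.7  70.2  94.1] F [ 6.5 -4.2 -0.7] tq [-1.28 -2.07  0.67] yaw 31.9
   (25, array([8.4, 9.8]), array([18.9,  3.3]), 52.2)
   (40, array([8.4, 9.7]), array([18.7,  3.1]), 52.1)
   (60, array([8.4, 9.8]), array([18.6,  2.9]), 52.1)
   (80, array([8.4, 9.7]), array([18.4,  2.7]), 52.0)
   (100, array([8.4, 9.7]), array([18.2,  2.5]), 52.1)
```

Call:
{"name": "drive_tool", "arguments": {"motion": [[0, 0, 0, 3], [0, 0, 0, 3], [0, 0, 0, 2], [0, 0, 0, 0]]}}

```text
clock: 26.3
position: [433.3, 69.5, 93.5]
ee_rot: [-0.145, 0.691, 0.145, 0.693]
contact_force: [3.1, -2.7, -0.4]
gripper_width: 25.0
```

```bash
python3 -c "
from h import *
rp('g9')"
```

```text
26.3 [433.3  69.5  93.5] F [ 3.1 -2.7 -0.4] tq [-0.74 -0.95  0.06] yaw 23.7
   (25, array([12.6,  6.8]), array([21.3,  3.5]), 31.4)
   (40, array([11.7,  6.1]), array([18.7,  3. ]), 30.7)
   (60, array([11.7,  6.1]), array([18.5,  2.8]), 30.7)
   (80, array([11.7,  6.1]), array([18.3,  2.6]), 30.6)
   (100, array([11.7,  6.1]), array([18.1,  2.5]), 30.6)
```

Call:
{"name": "drive_tool", "arguments": {"motion": [[0, 0, 0, 3], [0, 0, 0, 3], [0, 0, 0, 3], [0, 0, 0, 3], [0, 0, 0, 3], [0, 0, 0, 3], [0, 0, 0, 0]]}}

```text
clock: 26.93
position: [435.4, 69.0, 93.8]
ee_rot: [-0.036, 0.704, 0.035, 0.708]
contact_force: [14.6, -13.2, -6.4]
gripper_width: 24.8
```

```bash
python3 -c "
from h import *
rp('h1')"
```

```text
26.9333 [435.4  69.   93.8] F [ 14.6 -13.2  -6.4] tq [-3.55 -4.03  0.3 ] yaw 5.8
   (25, array([12.4,  4.6]), array([18.9,  3.2]), 23.9)
   (40, array([12.4,  4.6]), array([18.8,  3.1]), 23.9)
   (60, array([12.5,  4.6]), array([18.7,  2.9]), 23.9)
   (80, array([12.4,  4.6]), array([18.5,  2.7]), 23.9)
   (100, array([12.5,  4.6]), array([18.4,  2.6]), 23.9)
```

Call:
{"name": "drive_tool", "arguments": {"motion": [[0, 0, 0, 3], [0, 0, 0, 3], [0, 0, 0, 2], [0, 0, 0, 0]]}}

```text
clock: 27.32
position: [435.0, 68.6, 93.8]
ee_rot: [0.013, 0.705, -0.014, 0.709]
contact_force: [10.2, -10.8, -4.3]
gripper_width: 24.9
```

```bash
python3 -c "
from h import *
rp('h2')"
```

```text
27.3167 [435.   68.6  93.8] F [ 10.2 -10.8  -4.3] tq [-2.81 -3.03  0.24] yaw -2.2
   (25, array([13.1,  2.2]), array([19. ,  3.2]), 13.3)
   (40, array([13.2,  2.2]), array([18.8,  3.1]), 13.3)
   (60, array([13.1,  2.2]), array([18.7,  2.9]), 13.4)
   (80, array([13.2,  2.2]), array([18.5,  2.7]), 13.4)
   (100, array([13.2,  2.2]), array([18.3,  2.5]), 13.5)
```

Call:
{"name": "drive_tool", "arguments": {"motion": [[0, -1, 0, 2], [0, 0, 0, 2], [0, 0, 0, 2], [0, 0, 0, 0], [0, 0, 0, 0]]}}

```text
clock: 27.78
position: [431.5, 68.6, 93.0]
ee_rot: [0.051, 0.706, -0.051, 0.705]
contact_force: [0.3, -0.4, 0.0]
gripper_width: 25.0
```

```bash
python3 -c "
from h import *
rp('h3')"
```

```text
27.7833 [431.5  68.6  93. ] F [ 0.3 -0.4  0. ] tq [ 0.02  0.01 -0.05] yaw -8.3
   (25, array([13.4, -2.1]), array([18.9,  3.2]), -5.6)
   (40, array([13.4, -2.1]), array([18.7,  3. ]), -5.3)
   (60, array([13.4, -2.1]), array([18.5,  2.9]), -5.4)
   (80, array([13.5, -2.1]), array([18.3,  2.7]), -5.3)
   (100, array([13.5, -2.1]), array([18.2,  2.5]), -5.4)
```

Call:
{"name": "drive_tool", "arguments": {"motion": [[0, -1.5, 2, 3], [0, 0, 0, 3], [0, 0, 0, 3], [0, 0, 0, 3], [0, 0, 0, 3], [0, 0, 0, 2], [0, 0, 0, 0]]}}

```text
clock: 28.42
position: [434.3, 66.0, 93.3]
ee_rot: [0.154, 0.69, -0.155, 0.69]
contact_force: [4.3, -6.1, -1.8]
gripper_width: 24.8
```

```bash
python3 -c "
from h import *
rp('h4')"
```

```text
28.4167 [434.3  66.   93.3] F [ 4.3 -6.1 -1.8] tq [-1.78 -1.3   0.13] yaw -25.3
   (40, array([13.4, -2.3]), array([18.8,  3.1]), -6.0)
   (60, array([13.4, -2.4]), array([18.5,  3. ]), -5.9)
   (80, array([13.4, -2.4]), array([18.4,  2.8]), -5.9)
   (100, array([13.4, -2.4]), array([18.2,  2.6]), -5.8)
```

Call:
{"name": "drive_tool", "arguments": {"motion": [[0, 0, 0, 2], [0, 0, 0, 2], [0, 0, 0, 2], [0, 0, 0, 0]]}}

```text
clock: 28.8
position: [434.4, 66.0, 93.4]
ee_rot: [0.189, 0.681, -0.19, 0.682]
contact_force: [4.3, -7.1, -1.8]
gripper_width: 24.7
```

```bash
python3 -c "
from h import *
rp('h5')"
```

```text
28.8 [434.4  66.   93.4] F [ 4.3 -7.1 -1.8] tq [-1.93 -1.39  0.65] yaw -31.2
   (25, array([13.2, -2.8]), array([18.9,  3.4]), -8.2)
   (40, array([13.3, -2.9]), array([18.7,  3.2]), -8.0)
   (60, array([13.3, -2.9]), array([18.5,  3. ]), -8.2)
   (80, array([13.3, -2.9]), array([18.3,  2.8]), -8.1)
   (100, array([13.3, -2.9]), array([18.2,  2.6]), -8.0)
```

Call:
{"name": "drive_tool", "arguments": {"motion": [[0, 0, 0, 2], [0, 0, 0, 2], [0, 0, 0, 2], [0, 0, 0, 0]]}}

```text
clock: 29.18
position: [432.8, 66.1, 93.0]
ee_rot: [0.226, 0.67, -0.227, 0.669]
contact_force: [-0.9, -2.3, 0.2]
gripper_width: 25.0
```

```bash
python3 -c "
from h import *
rp('h6')
print(arm.read_state()['joints'])"
```

```text
29.1833 [432.8  66.1  93. ] F [-0.9 -2.3  0.2] tq [-0.66  0.2  -0.  ] yaw -37.4
   (25, array([12.5, -5.8]), array([19. ,  3.4]), -21.2)
   (40, array([12.5, -5.8]), array([18.8,  3.2]), -21.2)
   (60, array([12.5, -5.8]), array([18.6,  3. ]), -21.2)
   (80, array([12.5, -5.8]), array([18.5,  2.8]), -21.2)
   (100, array([12.5, -5.9]), array([18.3,  2.7]), -21.2)
[ 5.25329187e-01  2.36870441e-01 -6.20796958e-01 -4.11620472e-04
 -7.15376539e-01 -2.74688929e+00]
```

Call:
{"name": "drive_tool", "arguments": {"motion": [[0, 0, 0, 0.5], [0, 0, 0, 0.5], [0, 0, 0, 0], [0, 0, 0, 0], [0, 0, 0, 0]]}}

```text
clock: 29.65
position: [434.6, 67.4, 93.6]
ee_rot: [0.233, 0.667, -0.232, 0.668]
contact_force: [0.2, 0.5, 0.8]
gripper_width: 24.7
```

```bash
python3 -c "
from h import *
rp('h7')"
```

```text
29.65 [434.6  67.4  93.6] F [0.2 0.5 0.8] tq [-0.    0.    0.04] yaw -38.3
   (25, array([11. , -8.6]), array([18.8,  3.4]), -35.6)
   (40, array([10.9, -8.7]), array([18.7,  3.2]), -35.5)
   (60, array([11. , -8.7]), array([18.5,  2.9]), -35.5)
   (80, array([10.9, -8.7]), array([18.3,  2.8]), -35.4)
   (100, array([11. , -8.7]), array([18.2,  2.6]), -35.4)
```

Call:
{"name": "drive_tool", "arguments": {"motion": [[0, 0, 0, 0], [0, 0, 0, 0], [-8, 0, 0, 0], [-15, 0, 0, 0], [-25, 0, 0, 0], [-30, 0, 0, 0], [-30, 0, -30, 0], [0, 0, -30, 0], [0, 0, 0, 0], [0, 0, 0, 0]], "grip": 32}}

```text
clock: 30.53
position: [386.7, 104.4, 202.0]
ee_rot: [0.232, 0.668, -0.231, 0.669]
contact_force: [-0.2, -0.2, -0.3]
gripper_width: 32.1
```

```bash
python3 -c "
from h import *
rp('z1')
s,i=load('z1');C=cam('wrist',s)
t=arm.get_image('top')[:,:,::-1];t0=cv2.imread('pics/top0.png')
d=cv2.absdiff(t,t0)[180:205,335:372].max();print('stamp diff max',d, cv2.absdiff(t,t0)[180:205,335:372].mean())
sd=arm.get_image('side')[:,:,::-1]
cv2.imwrite('pics/z.png',np.hstack([i,np.vstack([cv2.resize(sd[170:280,170:270],(280,240)),cv2.resize(t[150:210,300:400],(280,144))])]))
"
```

```text
30.5333 [386.7 104.4 202. ] F [-0.2 -0.2 -0.3] tq [-0.05  0.01  0.01] yaw -38.2
   (25, array([11.3, -8.6]), array([20.8,  4. ]), -34.5)
   (40, array([11.4, -8.7]), array([20.5,  3.7]), -34.5)
   (60, array([11.3, -8.7]), array([20.3,  3.4]), -34.6)
   (80, array([11.3, -8.7]), array([19.9,  3.1]), -34.8)
   (100, array([10.8, -8.4]), array([18.4,  2.9]), -35.3)
stamp diff max 26 2.9347747747747746
```

View pics/z.png

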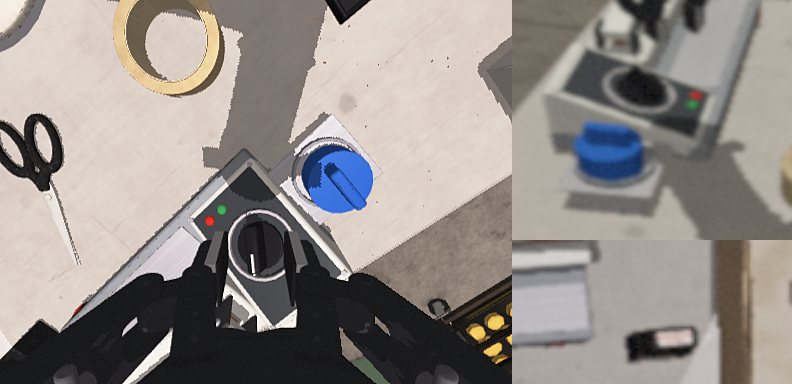

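```bash
python3 -c "
from bench import arm
print(arm.job_done())"
```

```text
the job is handed in; nothing more can be done
None
```

I finished the job and handed it in at about 30.6 s. The cap is in its holder and the dial is in what I take to be the fifth click. That count depends on my having found the end stop correctly.

- **Cap:** I gripped the blue cap by its fin, lifted it along the dial's axis and released it in the holder ring. The last pictures show it upright and level inside the ring.
- **End stop:** Going anticlockwise, the dial clicked twice, its white line moving from 54° to 84° to 114°. It would not click a third time:
  - With the fingers loosely round the bar, I turned it 10° past rest. It read 0.9–1.0 N m, kept resisting and sprang back to 114°. I took this as the stop, pressed by roughly -0.18 rad against the -0.25 limit.
  - A second check, pushing sideways on the bar end, did not settle it. The dial moved about 1° at roughly 20 N in both directions.
- **Clockwise count:** From 114° I counted five clicks, with the line passing 83°, 55°, about 24°, -5.5° and -35.5°. The total is 149.5° against the 150° expected. Each click snapped over by about 15°, which supports 114° being the stop.
- **After release:** With the arm clear, the dial still read about -35° and the measured force was about zero.
- **Date stamp:** It looks unmoved against the first overhead picture.

Not checked: the hidden contact plunger and end-stop joint can't be read, so the fifth click rests on the angle count alone. The wrist-torque readings were also inflated, at 0.5–0.8 N m just before ordinary clicks against the 0.25 N m given, so I judged by angle more than torque.

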